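# Clear up a broken tile with tongs and lift the loaded dustpan level

### The arm

A 6-joint arm with a two-finger parallel gripper is mounted at the origin on the work surface. World frame = base frame: x ahead of the robot, y to its left, z up, the work surface at z = 0. Lengths are in m, angles in degrees, forces in N, time in s.
With the tool pointing down it reaches from about 0.25 to 0.725 m from the base axis. Payload 9.7 kg.
Tool frame: the origin (TCP) lies at the very end of the fingers, on their centre line; the grasp point (between the pads) lies 19 mm behind it (bot.pinch_z is the distance from the TCP to the grasp point, in m); x points along the fingers, z is the direction in which the jaws open and shut, and the axes are right-handed (so a half turn about x gives the same grasp; the last joint's range is limited). The gripper opens to 85 mm and grips with 20 to 120 N. Pads are 22 mm wide; open, the fingers measure 114 mm over their backs; the gripper's body (76 mm by 85 mm) begins 54 mm behind the grasp point. The pads swing forward as they close: fully open they stand 13 mm farther back than shut.
Start: joints at [76.891, 4.979, 10.078, 95.1, 0, 90], TCP at [0.125, 0.536, 0.231] pointing down, gripper open.
Joint ranges: [-179.16, 179.16], [-48.56, 103.87], [-65.8, 70.77], [-126.05, 130.52], [-82.76, 87.17], [-180, 180]. Speed limits (degrees/s): [127.2, 127.2, 147.25, 180, 180, 180].

### API

Orientations are given as [roll, pitch, yaw] about the fixed x, y, z axes, in that order (R = Rz(yaw) Ry(pitch) Rx(roll)).
In Python, from workcell import bot gives the robot as it stands.
- The arm moves only by the tool play_rows, never from a script. Its argument "rows" is a list of rows, each a list of 3 entries, a list of its own where there are three numbers: the shift along the tool's x, y, z in cm, then the turn about the tool's x in degrees, then the finger opening in cm, from 0 to 8.54. A call has 1 to 12 rows; each row is the pose to reach, as a shift and turn from the pose commanded when the call began, along the tool's axes at that moment; what a row does not reach only later rows make up. A row lasts 1/12 s, in which the tool goes at most 41.7 mm and 7.16 degrees, less where a joint would pass 70% of its speed; a pose out of reach is approached as far as the arm can. A call with a gripper value outside its range is refused whole. The fingers move at their own pace and stop on an object; "squeeze" is the grip in N (left out, the last holds). Time passes only in rows, so rows that repeat a pose let the fingers close. It gives the time, the measured TCP pose, the force and the opening at its end, in the units of the state.
- bot.get_obs(): the state, without advancing time (a new reading comes with each control period).
- bot.camera(name): name is "scene" or "top" or "wrist"; returns (picture, depth): 480x640x3 uint8, blue, green, red; 480x640 float32, m along the optical axis (not along the pixel's ray), 0 where there is no reading.
- bot.camera_model(name): a dict with "fx", "fy", "cx", "cy" (pixels), "origin" and "attitude" of the camera in the world; the wrist camera has in their place "mount" (4x4, takes a point from camera to tool coordinates, whose origin is the TCP and whose axes are the tool frame's). Camera axes: x right, y down, z forward; pixel columns grow to the right and rows downward; lengths in m; the calibration is good to about 2 mm. A picture is of the moment at which its call begins: read the wrist's pose just before it. camera_model takes no time and is no camera call.
- bot.job_done(): hands the job in, once; it reports no verdict.
The state is a dict: "time": time; "q": joint angles; "qd": joint speeds; "joint_efforts": joint torques, N m; "ee_pos": TCP position; "tcp_rot": TCP orientation; "wrist_force": force on the tool from outside, world axes, zero at the start; "torque": the same for the moment, N m; "opening": finger opening in m.
Only numpy, scipy, OpenCV 4.12 (cv2) and the standard library are available. Lean on these libraries where they do the work, as an engineer would, in place of code of your own. Each camera call takes 0.05 s, during which the arm holds its last target.

### The job

A teal wall tile has broken on the closet counter: pick up the last sharp piece from the counter with the tongs, never with the fingers, put it in the grey dustpan with the other two pieces, and lay the tongs back down on the bare counter. Then take the dustpan by its handle, lift it about 12 cm clear of the counter, keeping it level so that no piece slides out, and finish there, still holding it up, level and steady. Leave the tub, the tape, the brush and the spacer box beside the work where they are.

Things in the scene. Friction and masses are not known exactly. Their poses are not given: they have to be found in the camera images.
- pan: grey plastic handheld dustpan, about 170 g (up to a fifth more or less), flat on the counter; floor 190 (x) by 200 (y) mm. Origin: on its underside, at the centre of the floor; +x towards the open mouth (lip at x = +98 mm), z up. The handle sticks out behind, towards -x. Rear wall at x = -95 to -108 mm, 52 mm high. Balance point near x = -70 mm
- pan_floor (a point): the centre of the dustpan's inner floor, 3 mm above its underside. The side walls stand at y = +-100 mm (+-108 at the rim) and fall from 52 mm high at the back to 12 mm at the mouth; about 30 mm high at x = 0, 27 mm at x = +15 mm
- pan_grip (a point): where to grip the dustpan's handle: the middle of its straight level part, at (-142, 0, 40) mm in the dustpan's frame; a bar along x, 24 mm wide (y) and 20 mm high (30 to 50 mm above the underside), straight from x = -121 to -183 mm; beyond that it rises a little and is 28 mm wide, to x = -240 mm
- tongs: steel spring tongs with black finger sleeves, 60 g, lying on their side so that the arms open and close level, along y. Origin: on the underside, midway between the sleeves; +x towards the jaws, z up. The sleeves, where to squeeze them, reach from x = -20 to +20 mm and z 0 to 20 mm, 52 to 53 mm over their outsides at rest. Hinge tail at x = -95 mm, wire loop to -121; arms 180 mm long
- tongs_jaws (a point): midway between the jaws of the tongs, at (71, 0, 8) mm in their frame. Jaws from x = 59 to 84 mm, z 0 to 17 mm, 53 mm apart at rest. Springs keep them open: about 7 N on each sleeve starts them closing, 9 N shuts them. Both arms move alike. Width W over the sleeves gives the jaw gap G = 1.76 (W - 24) + 4 mm: W 47 gives 44, W 34 gives 22
- shard: the last piece of broken tile, lying on the counter, glazed teal side up, terracotta below: about 32 (x) by 22 (y) mm and 10 mm thick, 15 g, corners broken off. Origin: centre of its underside; z up
- chip_a: a piece of the tile already in the dustpan, 30 by 24 by 10 mm, 14 g; origin: centre of its underside
- chip_b: the other piece of the tile already in the dustpan, 22 by 26 by 10 mm, 11 g; origin: centre of its underside
- grout_tub: leave alone: white tub with a lid, 113 mm across, 87 mm high; origin: centre of its underside
- tape_roll: leave alone: roll of masking tape lying flat, 110 mm across, 24 mm high; origin: centre of its underside
- grout_brush: leave alone: black grout brush, 210 mm long (x), 45 mm high; origin: on its underside, near the middle
- spacer_box: leave alone: clear box of tile spacers, 130 (x) by 90 by 35 mm; origin: centre of its underside

How it is judged:
By the outcome, as a careful person would: the job done as asked, in the order asked, and still so for the second after the job is handed in, while the arm keeps its last pose, push and grip.
It also fails if it takes over 62 s, if anything falls off the work surface, if the arm or the gripper's body presses on something with over 40 N, if the wrist force passes 120 N, or if a joint passes its speed limit or range.

## Working session

There is one attempt and no reset: what is moved stays moved. The work goes in short steps, Python scripts to look and compute and a tool call to move; the robot and the scene stay as the last step left them, time stands still between calls to the robot, and variables do not carry over. Pictures are saved under pics/ and viewed, and the job is handed in when it is done.

Besides the shell and the picture viewer there is one more tool, called after ">>>" by a JSON object that holds its "fn" and its "kwargs", one argument or row to a line. play_rows: Moves the arm, as the interface text tells. Its arguments: {"type":"object","properties":{"rows":{"type":"array"},"squeeze":{"type":"number"}},"required":["rows"]}

```bash
mkdir -p pics; ls; python3 - <<'E'
from workcell import bot
import cv2
o=bot.get_obs();print(o)
for n in("scene","top","wrist"):
    p,d=bot.camera(n);cv2.imwrite(f"pics/{n}0.png",p)
    import numpy as np;np.save(f"{n}0.npy",d)
    print(n,bot.camera_model(n))
print(bot.pinch_z)
E
```

```text
pics
{'time': 0.0, 'q': array([7.68896379e+01, 5.01034370e+00, 1.00343431e+01, 9.50974775e+01,
       2.03137096e-03, 8.99999576e+01]), 'qd': array([-0.03836632,  0.1025594 , -0.07927566, -0.04530167, -0.02254796,
        0.01987943]), 'joint_efforts': array([-2.02882962e-03, -5.20390463e+01,  4.64801931e+01,  1.63110526e-02,
       -2.15892840e-05,  3.09223090e-06]), 'ee_pos': array([0.12469639, 0.5354567 , 0.23058931]), 'tcp_rot': array([ 178.41636634,   89.92649383, -104.69395472]), 'wrist_force': array([-1.28457879, -0.77638207, -0.36257573]), 'torque': array([-0.02636165,  0.01024007,  0.03035127]), 'opening': 0.08550556918873913}
scene {'fx': 520.7890325002398, 'fy': 520.7890325002398, 'cx': 324.2394200732337, 'cy': 239.22988920741884, 'origin': array([1.35292919, 0.32918695, 1.10643521]), 'attitude': array([-140.44971858,    1.03621608,  110.18699219])}
top {'fx': 507.4088257134689, 'fy': 507.4088257134689, 'cx': 312.67880024840866, 'cy': 241.927285681299, 'origin': array([0.42332148, 0.00467049, 1.50861543]), 'attitude': array([-175.88203513,    0.24957995,  -90.7405265 ])}
wrist {'fx': 395.3936451321395, 'fy': 395.3936451321395, 'cx': 322.28404114361024, 'cy': 236.67367509277534, 'mount': array([[-3.30614629e-04, -3.24037017e-01,  9.46044345e-01,
        -1.43863325e-01],
       [ 6.71323083e-05, -9.46044402e-01, -3.24037013e-01,
         8.21118746e-02],
       [ 9.99999943e-01, -4.36212363e-05,  3.34529472e-04,
        -4.49460545e-04],
       [ 0.00000000e+00,  0.00000000e+00,  0.00000000e+00,
         1.00000000e+00]])}
0.0187
```

View pics/scene0.png

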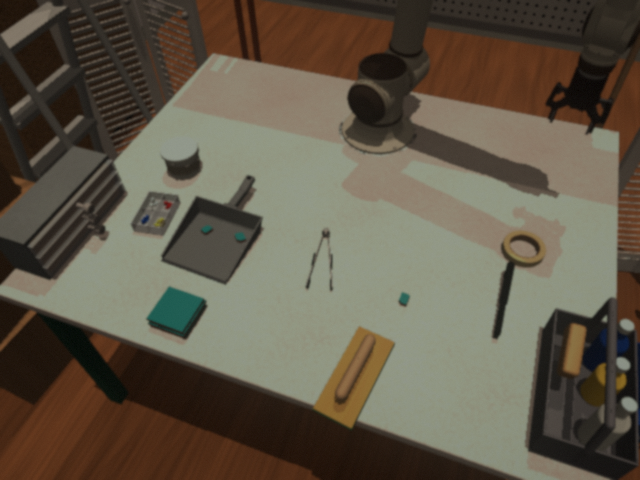

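View pics/top0.png

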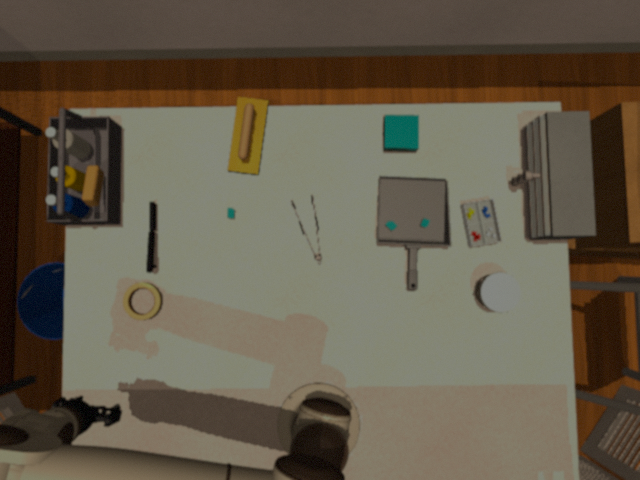

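View pics/wrist0.png

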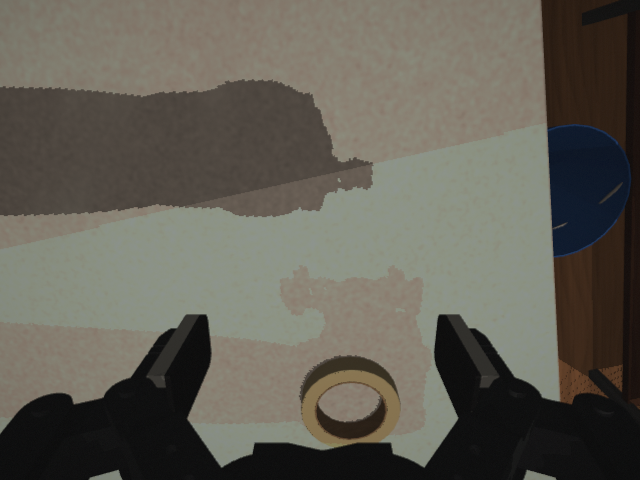

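```bash
cat > h.py <<'E'
import numpy as np,cv2
from scipy.spatial.transform import Rotation as Ro
from workcell import bot
def rpy(a): return Ro.from_euler('xyz',a,degrees=True).as_matrix()
def camT(n,obs=None):
    m=bot.camera_model(n)
    if n=='wrist':
        R=rpy(obs['tcp_rot']);T=np.eye(4);T[:3,:3]=R;T[:3,3]=obs['ee_pos'];T=T@m['mount']
    else:
        T=np.eye(4);T[:3,:3]=rpy(m['attitude']);T[:3,3]=m['origin']
    return m,T
def rays(m,T,uv):
    uv=np.atleast_2d(uv).astype(float)
    d=np.c_[(uv[:,0]-m['cx'])/m['fx'],(uv[:,1]-m['cy'])/m['fy'],np.ones(len(uv))]
    return T[:3,3],d@T[:3,:3].T
def onz(m,T,uv,z):
    o,d=rays(m,T,uv);return o+d*((z-o[2])/d[:,2])[:,None]
def dep(m,T,uv,D):
    o,d=rays(m,T,uv);uv=np.atleast_2d(uv).astype(int);return o+d*D[uv[:,1],uv[:,0]][:,None]
def cloud(m,T,D):
    v,u=np.mgrid[0:480,0:640];P=dep(m,T,np.c_[u.ravel(),v.ravel()],D).reshape(480,640,3);P[D==0]=np.nan;return P
def proj(m,T,P):
    p=(np.atleast_2d(P)-T[:3,3])@T[:3,:3];return np.c_[m['fx']*p[:,0]/p[:,2]+m['cx'],m['fy']*p[:,1]/p[:,2]+m['cy']]
E
python3 - <<'E'
from h import *
for n in('top','scene'):
    im=cv2.imread(f'pics/{n}0.png');D=np.load(f'{n}0.npy');m,T=camT(n);P=cloud(m,T,D)
    hsv=cv2.cvtColor(im,cv2.COLOR_BGR2HSV)
    mk=((hsv[...,0]>80)&(hsv[...,0]<100)&(hsv[...,1]>110)).astype(np.uint8)
    c,l,s,ce=cv2.connectedComponentsWithStats(mk)
    print(n)
    for i in range(1,c):
        if s[i,4]>15: print(ce[i].round(1),s[i],np.nanmedian(P[l==i],0).round(4), onz(m,T,ce[i],.01).round(4))
    # table height
    print('table',np.nanmedian(P[300:340,330:400] if n=='top' else P[200:220,400:440],axis=(0,1)))
    # dark mask for tongs
    g=im.max(2)
    roi=(slice(185,270),slice(280,335)) if n=='top' else (slice(222,295),slice(298,345))
    a=cv2.resize(im[roi],None,fx=8,fy=8,interpolation=cv2.INTER_CUBIC);cv2.imwrite(f'pics/tz_{n}.png',a)
E
```

```text
top
[400.9 132.2] [ 384  115   34   35 1112] [ 0.8494 -0.2543  0.0401] [[ 0.8584 -0.2595  0.01  ]]
[230.5 212.9] [228 209   6   9  51] [0.6208 0.2532 0.0105] [[0.6211 0.2533 0.01  ]]
[424.7 222.6] [421 219   8   8  49] [ 0.5833 -0.3232  0.0126] [[ 0.5843 -0.3231  0.01  ]]
[390.8 225.1] [386 222  10   8  59] [ 0.5782 -0.2225  0.014 ] [[ 0.5782 -0.2227  0.01  ]]
table [ 3.00625549e-01 -1.40164395e-01  1.50203643e-04]
scene
[206.2 228.6] [202 226   9   7  41] [ 0.5851 -0.3238  0.0127] [[ 0.5829 -0.3262  0.01  ]]
[239.8 236.2] [236 233   9   7  50] [ 0.5778 -0.224   0.0123] [[ 0.5766 -0.2252  0.01  ]]
[175.4 309.3] [ 148  288   55   44 1428] [ 0.8565 -0.2555  0.0394] [[ 0.8426 -0.2717  0.01  ]]
[403.7 298.1] [400 294   8  10  55] [0.6216 0.2502 0.0092] [[0.6228 0.2505 0.01  ]]
table [ 0.30601987  0.21539606 -0.00133948]
```

View pics/tz_top.png

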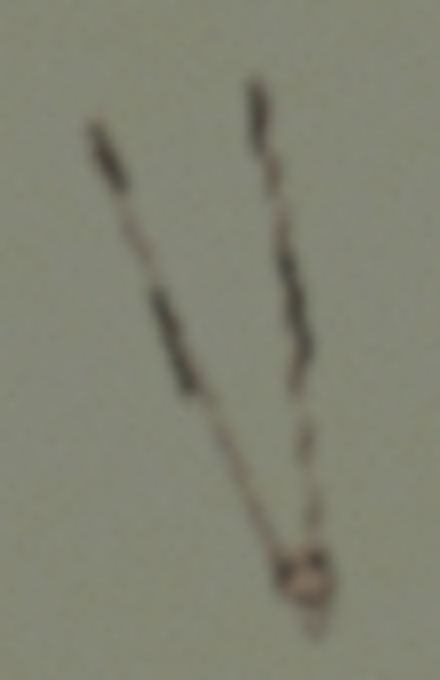

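View pics/tz_scene.png

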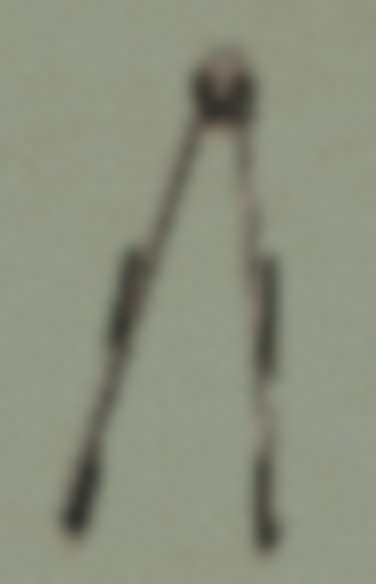

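```bash
cat >> h.py <<'E'
def plan(tcp,jawyaw=None,o=None):
    """print shift in tool axes cm & turn about tool x so that tool z (jaw axis) lies along world yaw jawyaw (mod 180)"""
    o=o or bot.get_obs();R=rpy(o['tcp_rot']);s=R.T@(np.array(tcp)-o['ee_pos'])*100
    z=R[:,2];cur=np.degrees(np.arctan2(z[1],z[0]))
    print('shift cm',s.round(2),'cur jaw yaw',cur.round(2),end=' ')
    if jawyaw is not None:
        d=(jawyaw-cur+180)%360-180
        # world yaw +d == turn -d about tool x when pointing down
        print('turn options',round(-d,2),round(-((jawyaw+180-cur+180)%360-180),2),'q6',o['q'][5].round(1), 'q1',o['q'][0].round(1))
    else: print()
E
python3 - <<'E'
from h import *
m,T=camT('top')
uv=lambda *a:np.array(a)/8+[280,185]
h=onz(m,T,uv((302,575)),.008)[0];j=onz(m,T,uv((108,155),(260,115)),.01);s=onz(m,T,uv((175,345),(296,318)),.01)
print(h,j,j.mean(0),s,s.mean(0));d=j.mean(0)-h;print('yaw',np.degrees(np.arctan2(d[1],d[0])),np.linalg.norm(d))
im=cv2.imread('pics/top0.png');D=np.load('top0.npy')
P=cloud(m,T,D)
for v in range(170,295,12): print(v,[(int(u),tuple((P[v,u]*1000).round().astype(int))) for u in (372,378,384,400,408,412,416,440,446,450)])
cv2.imwrite('pics/pz.png',cv2.resize(im[165:300,360:510],None,fx=5,fy=5,interpolation=cv2.INTER_CUBIC))
ang=np.degrees(np.arctan2(d[1],d[0]))
c=s.mean(0)
plan([c[0]-0.03,c[1],0.27],ang+90)
E
```

```text
[ 0.48690135 -0.00461954  0.008     ] [[0.64414006 0.065455   0.01      ]
 [0.6583857  0.00869346 0.01      ]] [0.65126288 0.03707423 0.01      ] [[ 0.57277373  0.04132762  0.01      ]
 [ 0.58223689 -0.00368266  0.01      ]] [0.57750531 0.01882248 0.01      ]
yaw 14.234037480109208 0.16957913974626543
170 [(372, (np.int64(747), np.int64(-172), np.int64(-1))), (378, (np.int64(748), np.int64(-191), np.int64(-9))), (384, (np.int64(746), np.int64(-208), np.int64(0))), (400, (np.int64(745), np.int64(-256), np.int64(1))), (408, (np.int64(746), np.int64(-280), np.int64(-3))), (412, (np.int64(744), np.int64(-291), np.int64(3))), (416, (np.int64(745), np.int64(-304), np.int64(-2))), (440, (np.int64(743), np.int64(-374), np.int64(6))), (446, (np.int64(743), np.int64(-394), np.int64(1))), (450, (np.int64(744), np.int64(-406), np.int64(0)))]
182 [(372, (np.int64(710), np.int64(-171), np.int64(-1))), (378, (np.int64(708), np.int64(-187), np.int64(13))), (384, (np.int64(710), np.int64(-207), np.int64(1))), (400, (np.int64(709), np.int64(-255), np.int64(-1))), (408, (np.int64(708), np.int64(-278), 
[... 4534 characters left out ...]
p.int64(1))), (450, (np.int64(419), np.int64(-397), np.int64(-5)))]
290 [(372, (np.int64(387), np.int64(-163), np.int64(3))), (378, (np.int64(387), np.int64(-182), np.int64(-4))), (384, (np.int64(387), np.int64(-199), np.int64(-1))), (400, (np.int64(386), np.int64(-247), np.int64(0))), (408, (np.int64(386), np.int64(-271), np.int64(-3))), (412, (np.int64(385), np.int64(-283), np.int64(-3))), (416, (np.int64(385), np.int64(-294), np.int64(1))), (440, (np.int64(384), np.int64(-365), np.int64(-1))), (446, (np.int64(384), np.int64(-382), np.int64(3))), (450, (np.int64(384), np.int64(-394), np.int64(1)))]
shift cm [ -3.88 -52.9  -40.74] cur jaw yaw 76.89 turn options -27.34 152.66 q6 90.0 q1 76.9
```

View pics/pz.png

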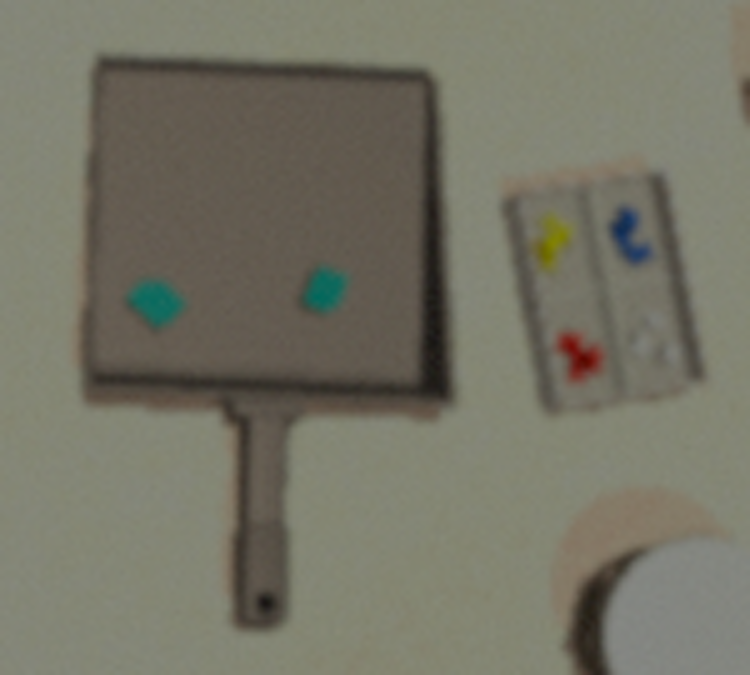

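```bash
python3 - <<'E'
from h import *
plan([.53,.01,.231],104.2)
E
```

```text
shift cm [ 2.000e-02 -5.139e+01 -4.199e+01] cur jaw yaw 76.89 turn options -27.31 152.69 q6 90.0 q1 76.9
```

>>> {"fn": "play_rows", "kwargs": {
  "rows": [
    [[0,-10,-8],-6,8.5],
    [[0,-20,-16],-12,8.5],
    [[0,-30,-24.5],-18,8.5],
    [[0,-40,-32.5],-24,8.5],
    [[0,-51.4,-42],-27.3,8.5],
    [[0,-51.4,-42],-27.3,8.5],
    [[0,-51.4,-42],-27.3,8.5],
    [[0,-51.4,-42],-27.3,8.5],
    [[0,-51.4,-42],-27.3,8.5],
    [[0,-51.4,-42],-27.3,8.5],
    [[0,-51.4,-42],-27.3,8.5],
    [[0,-51.4,-42],-27.3,8.5]
  ]
}}

```text
time: 1.15
ee_pos: [0.4309, 0.1381, 0.2313]
tcp_rot: [-76.8, 90.0, 27.3]
wrist_force: [0.4, 1.0, 0.7]
opening: 0.085
```

```bash
python3 - <<'E'
from h import *
plan([.53,.01,.231],104.2); print(bot.get_obs()['q'],bot.get_obs()['ee_pos'])
E
```

```text
shift cm [  0.03  -6.47 -14.85] cur jaw yaw 104.18 turn options -0.02 179.98 q6 3.6 q1 17.8
[ 1.77696895e+01 -8.31626416e+00 -2.89511732e+00  9.54006752e+01
  3.45023929e-03  3.58532177e+00] [0.43086859 0.1381034  0.23133513]
```

>>> {"fn": "play_rows", "kwargs": {
  "rows": [
    [[0,-2,-4],0,8.5],
    [[0,-4,-8],0,8.5],
    [[0,-6.5,-14.8],0,8.5],
    [[0,-6.5,-14.8],0,8.5],
    [[0,-6.5,-14.8],0,8.5],
    [[0,-6.5,-14.8],0,8.5],
    [[0,-6.5,-14.8],0,8.5]
  ]
}}

```text
time: 1.73
ee_pos: [0.5291, 0.0126, 0.2309]
tcp_rot: [61.6, 89.9, 165.7]
wrist_force: [-0.2, 1.1, 0.4]
opening: 0.085
```

```bash
python3 - <<'E'
from h import *
o=bot.get_obs();p,d=bot.camera('wrist');cv2.imwrite('pics/w1.png',p);np.save('w1.npy',d);np.save('w1o.npy',o,allow_pickle=True)
print(o['ee_pos'],o['tcp_rot'],o['qd'])
m,T=camT('wrist',o);P=cloud(m,T,d)
print(np.nanmedian(P[...,2]))
E
```

```text
[0.52912739 0.01262681 0.23093347] [ 61.55582119  89.94054614 165.70631661] [ 1.54794436 -1.05243063 -0.41326316  0.11586596  0.03360562 -0.12182491]
0.0016216735637863688
```

View pics/w1.png

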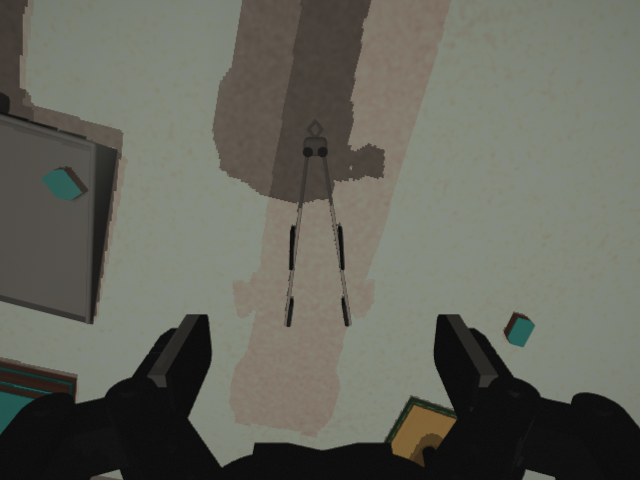

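```bash
python3 - <<'E'
from h import *
im=cv2.imread('pics/w1.png');D=np.load('w1.npy');o=np.load('w1o.npy',allow_pickle=True).item()
m,T=camT('wrist',o);P=cloud(m,T,D)
# tongs: black parts by brightness
roi=np.zeros((480,640),bool);roi[215:330,280:355]=1
mk=((im.max(2)<45)&roi).astype(np.uint8)
c,l,s,ce=cv2.connectedComponentsWithStats(mk)
for i in range(1,c):
    if s[i,4]>15: print(ce[i].round(1),s[i],'depthmed',np.nanmedian(P[l==i],0).round(4),'z10',onz(m,T,ce[i],.01).round(4))
hsv=cv2.cvtColor(im,cv2.COLOR_BGR2HSV)
mk=((hsv[...,0]>80)&(hsv[...,0]<100)&(hsv[...,1]>100)).astype(np.uint8)
c,l,s,ce=cv2.connectedComponentsWithStats(mk)
for i in range(1,c):
    if s[i,4]>100:
        cn=cv2.findContours((l==i).astype(np.uint8),0,2)[0][0][:,0]
        w=onz(m,T,cn,.01)[:,:2]; r=cv2.minAreaRect((w*1000).astype(np.float32))
        print('teal',ce[i].round(1),s[i],np.nanmedian(P[l==i],0).round(4),'rect',r, 'poly',(w[cv2.convexHull(cn,returnPoints=False)[:,0]]*1000).round().astype(int).tolist() if 480<ce[i][0]<560 else '')
cv2.imwrite('pics/w1z.png',np.hstack([cv2.resize(im[110:340,240:390],None,fx=2.5,fy=2.5),cv2.resize(im[300:360,490:550],(575,575))]))
E
```

```text
[291.5 245.7] [290 226   5  44 157] depthmed [ 0.5813 -0.0051  0.0209] z10 [[ 0.5868 -0.0049  0.01  ]]
[340.6 246.5] [338 226   6  44 152] depthmed [0.5713 0.0407 0.021 ] z10 [[0.5759 0.0421 0.01  ]]
[289.6 312. ] [287 298   6  29  89] depthmed [0.6546 0.0091 0.0181] z10 [[0.6592 0.0094 0.01  ]]
[344.4 312. ] [342 298   6  28  86] depthmed [0.6409 0.0631 0.0179] z10 [[0.6452 0.0648 0.01  ]]
teal [ 61.3 184.5] [ 42 170  40  30 716] [ 0.5785 -0.2239  0.0143] rect ((580.5545654296875, -226.4196014404297), (29.20823860168457, 23.291635513305664), 44.66075897216797) poly 
teal [520.2 331.5] [508 317  26  30 497] [0.6216 0.2512 0.0114] rect ((622.7747192382812, 251.8978271484375), (21.654251098632812, 31.665691375732422), 87.2667236328125) poly [[607, 251], [607, 254], [608, 257], [610, 261], [614, 263], [619, 263], [633, 262], [637, 262], [638, 261], [639, 259], [638, 251], [638, 248], [637, 247], [632, 242], [629, 241], [609, 242], [606, 243]]
teal [ 39.1 377.2] [  0 367  73  28 239] [ 0.8047 -0.2408  0.0114] rect ((806.1488647460938, -244.2289581298828), (79.28097534179688, 16.206153869628906), 78.49217987060547) poly 
teal [ 25.2 387.8] [  0 381  54  14 191] [ 0.8033 -0.2423  0.0314] rect ((825.41015625, -255.57965087890625), (57.685237884521484, 5.119320392608643), 88.39614868164062) poly 
teal [ 10.8 407.2] [  0 391  35  44 733] [ 0.8184 -0.2513  0.0416] rect ((868.5482177734375, -266.20513916015625), (37.267486572265625, 64.31285858154297), 89.39886474609375) poly
```

View pics/w1z.png

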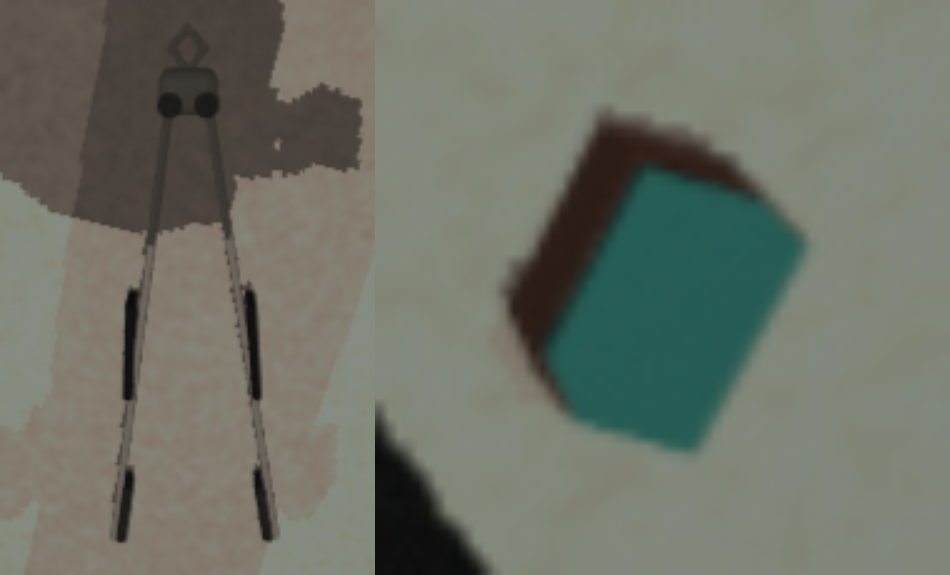

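```bash
python3 - <<'E'
from h import *
plan([.5765,.018,.05],104.4);print(bot.get_obs()['ee_pos'])
E
```

```text
shift cm [18.12 -4.73 -0.7 ] cur jaw yaw 104.22 turn options -0.18 179.82 q6 -12.8 q1 1.4
[0.5289757  0.0131611  0.23126045]
```

>>> {"fn": "play_rows", "kwargs": {
  "rows": [
    [[3,-2,-0.3],0,8.5],
    [[6,-4.7,-0.7],0,8.5],
    [[9,-4.7,-0.7],0,8.5],
    [[12,-4.7,-0.7],0,8.5],
    [[15,-4.7,-0.7],0,8.5],
    [[17,-4.7,-0.7],0,8.5],
    [[18,-4.7,-0.7],0,8.5],
    [[18,-4.7,-0.7],0,8.5],
    [[18,-4.7,-0.7],0,8.5]
  ]
}}

```text
time: 2.53
ee_pos: [0.5767, 0.0181, 0.0523]
tcp_rot: [-99.9, 90.0, 4.3]
wrist_force: [0.4, -0.9, 0.8]
opening: 0.0849
```

```bash
python3 - <<'E'
from h import *
o=bot.get_obs();p,d=bot.camera('wrist');cv2.imwrite('pics/w2.png',p);np.save('w2.npy',d);np.save('w2o.npy',o,allow_pickle=True)
print(o['ee_pos'],o['tcp_rot']);im=p
m,T=camT('wrist',o);P=cloud(m,T,d)
plan([.5765,.018,.002],104.4)
E
```

```text
[0.57669748 0.01810317 0.05231019] [-99.91956806  89.95898355   4.33879752]
shift cm [5.11 0.09 0.03] cur jaw yaw 104.24 turn options -0.16 179.84 q6 -12.5 q1 1.8
```

View pics/w2.png

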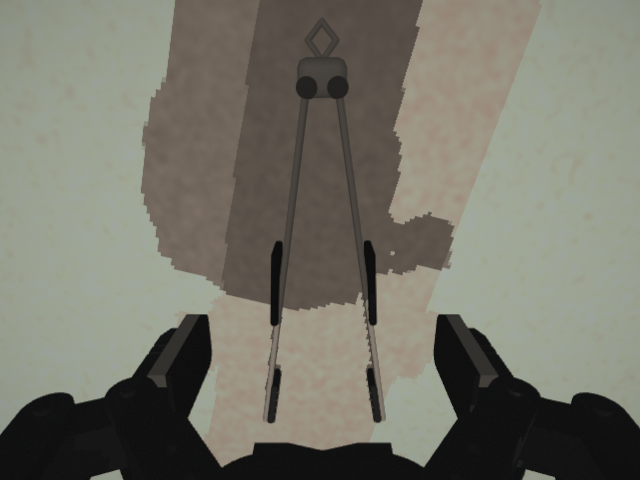

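```bash
python3 - <<'E'
from h import *
im=cv2.imread('pics/w2.png');D=np.load('w2.npy');o=np.load('w2o.npy',allow_pickle=True).item()
m,T=camT('wrist',o);P=cloud(m,T,D)
for a in [(276,283),(371,283),(272,395),(376,395),(322,88)]: print(a,onz(m,T,a,.02).round(4), P[a[1],a[0]].round(4))
R=rpy(o['tcp_rot'])
print(proj(m,T,[o['ee_pos']+[0,0,-.052+.02]]))
E
```

```text
(276, 283) [[ 0.5844 -0.0044  0.02  ]] [ 0.5835 -0.0043  0.0218]
(371, 283) [[0.5729 0.0408 0.02  ]] [0.5721 0.0403 0.022 ]
(272, 395) [[0.6509 0.0076 0.02  ]] [0.6522 0.0077 0.0185]
(376, 395) [[0.6369 0.0627 0.02  ]] [0.6393 0.0638 0.017 ]
(322, 88) [[ 0.492  -0.0045  0.02  ]] [ 0.4921 -0.0045  0.0218]
[[324.25326307 279.64058945]]
```

>>> {"fn": "play_rows", "kwargs": {
  "rows": [
    [[2,0,0],0,8.5],
    [[4,0,0],0,8.5],
    [[4.9,0,0],0,8.5],
    [[5,0,0],0,8.5],
    [[5,0,0],0,4.7],
    [[5,0,0],0,4.7],
    [[5,0,0],0,4.7],
    [[5,0,0],0,4.7],
    [[5,0,0],0,4.7],
    [[5,0,0],0,4.7],
    [[5,0,0],0,4.7],
    [[5,0,0],0,4.7]
  ],
  "squeeze": 20
}}

```text
time: 3.58
ee_pos: [0.5781, 0.0172, 0.0034]
tcp_rot: [-105.7, 89.8, -1.5]
wrist_force: [0.2, -0.7, 6.3]
opening: 0.0473
```

```bash
cat > snap.py <<'E'
import sys
from h import *
n,k=sys.argv[1:3]
o=bot.get_obs();p,d=bot.camera(n);cv2.imwrite(f'pics/{k}.png',p);np.save(f'{k}.npy',d);np.save(f'{k}o.npy',o,allow_pickle=True)
print(o['time'],o['ee_pos'].round(4),o['tcp_rot'].round(2),o['opening'].round(4),o['wrist_force'].round(1))
E
python3 snap.py wrist w3
```

```text
Traceback (most recent call last):
  File "snap.py", line 5, in <module>
    print(o['time'],o['ee_pos'].round(4),o['tcp_rot'].round(2),o['opening'].round(4),o['wrist_force'].round(1))
                                                               ^^^^^^^^^^^^^^^^^^
AttributeError: 'float' object has no attribute 'round'
```

View pics/w3.png

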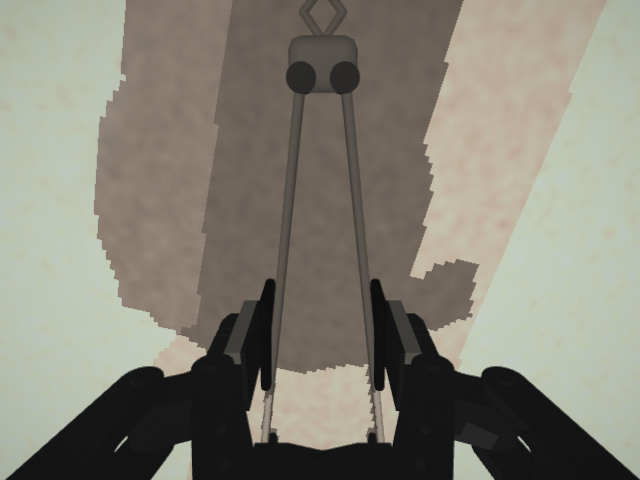

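```bash
sed -i "s/o\['opening'\].round(4)/round(o['opening'],4)/" snap.py
```

>>> {"fn": "play_rows", "kwargs": {
  "rows": [
    [[-0.5,0,0],0,4.7],
    [[-1.5,0,0],0,4.7],
    [[-3,0,0],0,4.7],
    [[-4.5,0,0],0,4.7],
    [[-6,0,0],0,4.7],
    [[-6,0,0],0,4.7],
    [[-6,0,0],0,4.7]
  ]
}}

```text
time: 4.22
ee_pos: [0.5774, 0.0173, 0.0626]
tcp_rot: [-101.7, 89.9, 2.5]
wrist_force: [0.2, -0.2, -1.3]
opening: 0.0471
```

```bash
python3 snap.py wrist w4;python3 snap.py scene s4; python3 - <<'E'
from h import *
im=cv2.imread('pics/s4.png');cv2.imwrite('pics/s4z.png',cv2.resize(im[120:320,220:440],(770,700)))
D=np.load('w4.npy');o=np.load('w4o.npy',allow_pickle=True).item();m,T=camT('wrist',o);P=cloud(m,T,D)
for a in [(323,60),(301,75),(344,75),(300,110),(347,110),(292,200),(270,300),(377,300)]: print(a,P[a[1]-2:a[1]+3,a[0]-2:a[0]+3,2].round(4).max(), P[a[1],a[0]].round(4))
E
```

```text
4.2167 [0.5774 0.0173 0.0626] [-101.7    89.87    2.49] 0.0471 [ 0.2 -0.2 -1.3]
4.2667 [0.5768 0.0173 0.0614] [-99.48  89.98   4.71] 0.0471 [ 0.1 -0.7 -0.2]
(323, 60) 0.0799 [ 0.4865 -0.0064  0.0784]
(301, 75) 0.0806 [ 0.4921 -0.0118  0.0781]
(344, 75) 0.0802 [0.4889 0.0007 0.0783]
(300, 110) nan [ 0.5019 -0.0099  0.0775]
(347, 110) nan [0.4984 0.0044 0.0747]
(292, 200) 0.0766 [ 0.5308 -0.006   0.0759]
(270, 300) 0.08 [ 0.5686 -0.0055  0.078 ]
(377, 300) 0.0806 [0.5579 0.0316 0.0803]
```

View pics/s4z.png

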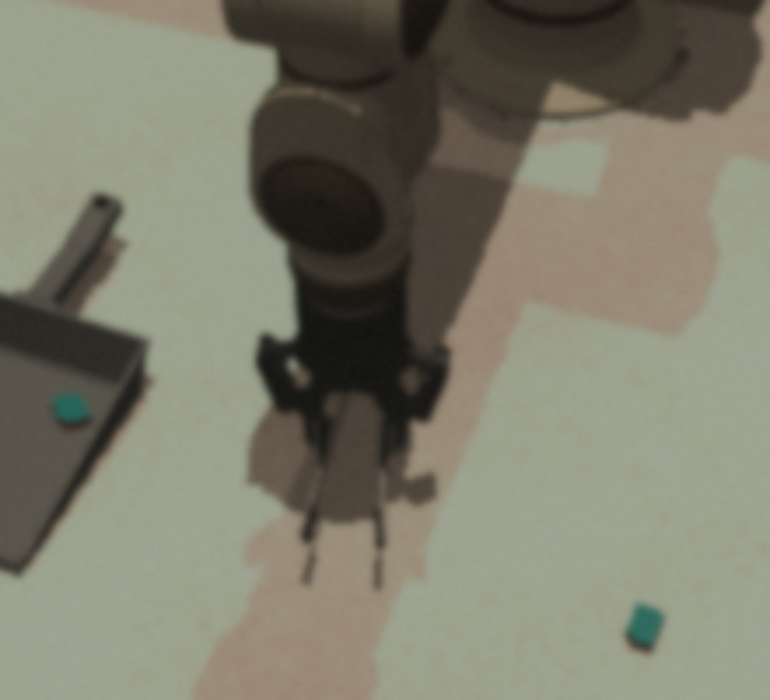

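View pics/w4.png

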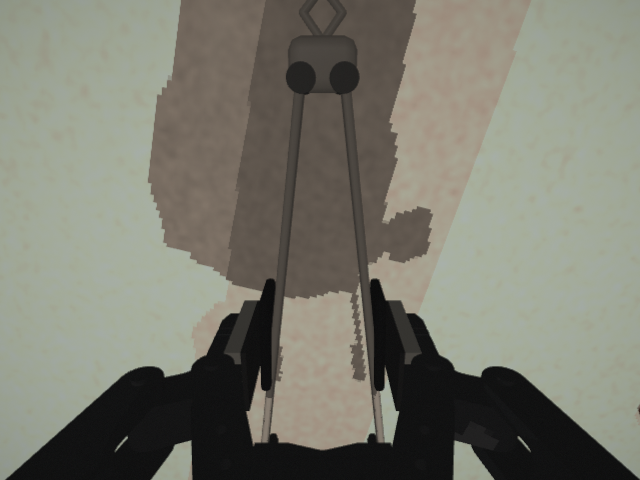

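```bash
python3 - <<'E'
from h import *
plan([.5516,.2552,.06],87)
E
```

```text
shift cm [ 0.07 -3.43 23.67] cur jaw yaw 104.19 turn options 17.19 -162.81 q6 -12.5 q1 1.7
```

>>> {"fn": "play_rows", "kwargs": {
  "rows": [
    [[0,-0.4,1.5],1,4.7],
    [[0,-0.7,4],4,4.7],
    [[0,-1,7],7,4.7],
    [[0,-1.5,10],10,4.7],
    [[0,-2,13],13,4.7],
    [[0,-2.4,16],15,4.7],
    [[0,-2.8,19],17.2,4.7],
    [[0,-3.2,22],17.2,4.7],
    [[0,-3.4,23.7],17.2,4.7],
    [[0,-3.4,23.7],17.2,4.7],
    [[0,-3.4,23.7],17.2,4.7],
    [[0,-3.4,23.7],17.2,4.7]
  ]
}}

```text
time: 5.32
ee_pos: [0.5512, 0.2547, 0.0604]
tcp_rot: [127.6, 89.9, -145.4]
wrist_force: [-0.2, 0.1, -0.2]
opening: 0.047
```

```bash
python3 snap.py wrist w5;python3 snap.py scene s5;python3 snap.py top t5; python3 - <<'E'
from h import *
plan([.5516,.2552,.015],87)
im=cv2.imread('pics/s5.png');t=cv2.imread('pics/t5.png');cv2.imwrite('pics/s5z.png',np.hstack([cv2.resize(im[230:330,320:440],(480,400),interpolation=2),cv2.resize(t[180:280,200:275],(300,400),interpolation=2)]))
# predicted jaw mid in scene
m,T=camT('scene');o=bot.get_obs();R=rpy(o['tcp_rot'])
j=o['ee_pos']-R[:,1]*.071+[0,0,.006];print(j,proj(m,T,j))
E
```

```text
5.3167 [0.5512 0.2547 0.0604] [ 127.65   89.91 -145.36] 0.047 [-0.2  0.1 -0.2]
5.3667 [0.5514 0.2544 0.0607] [ 129.14   89.94 -143.91] 0.0469 [ 0.7 -0.2  0. ]
5.4167 [0.5516 0.2543 0.0609] [ 131.67   89.96 -141.41] 0.0474 [ 0.1  0.2 -0.3]
shift cm [4.61 0.01 0.09] cur jaw yaw 86.92 turn options -0.08 179.92 q6 27.8 q1 24.8
[0.62257412 0.25049218 0.0670458 ] [[406.12087756 285.03840883]]
```

View pics/s5z.png

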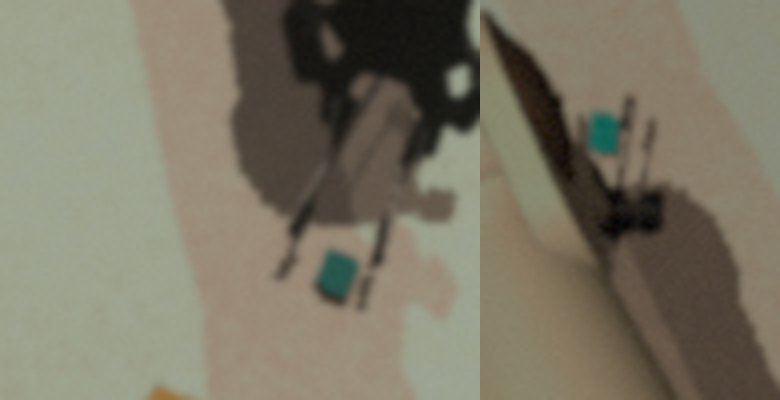

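View pics/w5.png

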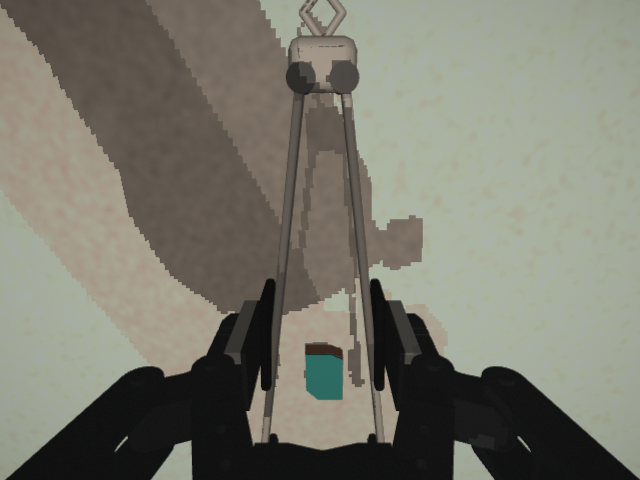

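```bash
python3 - <<'E'
from h import *
im=cv2.imread('pics/w5.png');o=np.load('w5o.npy',allow_pickle=True).item();m,T=camT('wrist',o)
hsv=cv2.cvtColor(im,cv2.COLOR_BGR2HSV);mk=((hsv[...,0]>80)&(hsv[...,0]<100)&(hsv[...,1]>100)).astype(np.uint8)
cn=max(cv2.findContours(mk,0,2)[0],key=cv2.contourArea)[:,0]
w=onz(m,T,cn,.01)[:,:2]*1000;print(cv2.minAreaRect(w.astype(np.float32)),w.min(0),w.max(0))
E
```

```text
((623.0161743164062, 251.07473754882812), (20.9664306640625, 31.95546531677246), 87.03248596191406) [606.53179433 240.38345316] [639.48445047 261.78954752]
```

>>> {"fn": "play_rows", "kwargs": {
  "rows": [
    [[1.5,0,0],0,4.7],
    [[3,0,0],0,4.7],
    [[4.5,0,0],0,4.7],
    [[5.5,0,0],0,4.7],
    [[5.5,0,0],0,4.7],
    [[5.5,0,0],0,4.4],
    [[5.5,0,0],0,4.0],
    [[5.5,0,0],0,3.7],
    [[5.5,0,0],0,3.4],
    [[5.5,0,0],0,3.1],
    [[5.5,0,0],0,2.8],
    [[5.5,0,0],0,2.8]
  ],
  "squeeze": 25
}}

```text
time: 6.47
ee_pos: [0.5518, 0.2555, 0.0066]
tcp_rot: [-68.1, 90.0, 18.9]
wrist_force: [0.5, -0.4, -0.7]
opening: 0.0344
```

>>> {"fn": "play_rows", "kwargs": {
  "rows": [
    [[0,0,0],0,2.8],
    [[0,0,0],0,2.8],
    [[0,0,0],0,2.8]
  ]
}}

```text
time: 6.72
ee_pos: [0.5517, 0.2555, 0.0064]
tcp_rot: [-67.5, 90.0, 19.5]
wrist_force: [0.7, -0.5, 1.3]
opening: 0.0345
```

```bash
python3 snap.py wrist w6
```

```text
6.7167 [0.5517 0.2555 0.0064] [-67.48  89.98  19.52] 0.0345 [ 0.7 -0.5  1.3]
```

View pics/w6.png

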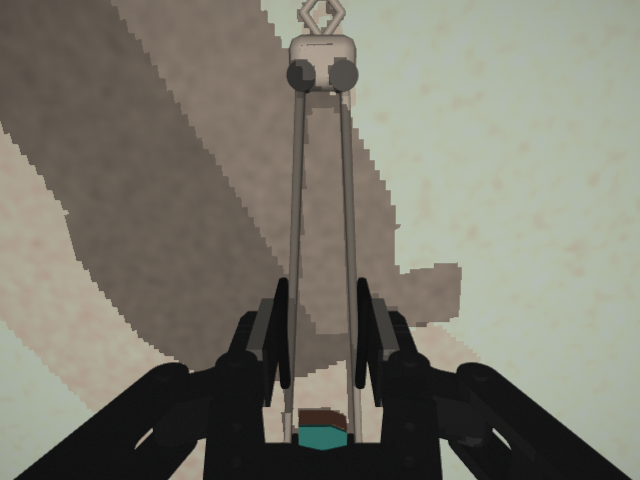

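>>> {"fn": "play_rows", "kwargs": {
  "rows": [
    [[-0.3,0,0],0,2.8],
    [[-1,0,0],0,2.8],
    [[-2,0,0],0,2.8],
    [[-3.5,0,0],0,2.8],
    [[-5,0,0],0,2.8],
    [[-6.5,0,0],0,2.8],
    [[-8,0,0],0,2.8],
    [[-9,0,0],0,2.8],
    [[-9.4,0,0],0,2.8],
    [[-9.4,0,0],0,2.8]
  ]
}}

```text
time: 7.6
ee_pos: [0.5521, 0.2557, 0.1017]
tcp_rot: [-61.0, 89.9, 26.0]
wrist_force: [0.3, 1.2, -0.3]
opening: 0.0343
```

```bash
python3 snap.py wrist w7;python3 snap.py scene s7;python3 snap.py top t7; python3 - <<'E'
from h import *
im=cv2.imread('pics/s7.png');w=cv2.imread('pics/w7.png');cv2.imwrite('pics/s7z.png',np.hstack([cv2.resize(im[200:320,300:440],(466,400),interpolation=2),cv2.resize(w[280:480,240:400],(320,400),interpolation=2)]))
# pan points
t=cv2.imread('pics/t7.png');cv2.imwrite('pics/t7z.png',cv2.resize(t[165:300,360:460],None,fx=6,fy=6)[:600] if 0 else cv2.resize(t[170:295,365:460],(600,790))[:600])
E
```

```text
7.6 [0.5521 0.2557 0.1017] [-60.95  89.89  26.04] 0.0343 [ 0.3  1.2 -0.3]
7.65 [0.5517 0.2555 0.1005] [-62.53  89.97  24.46] 0.0341 [ 0.4 -0.2 -1.5]
7.7 [0.5514 0.2553 0.0998] [ 116.94   89.96 -156.07] 0.0343 [ 0.3 -0.6 -0.5]
```

View pics/s7z.png

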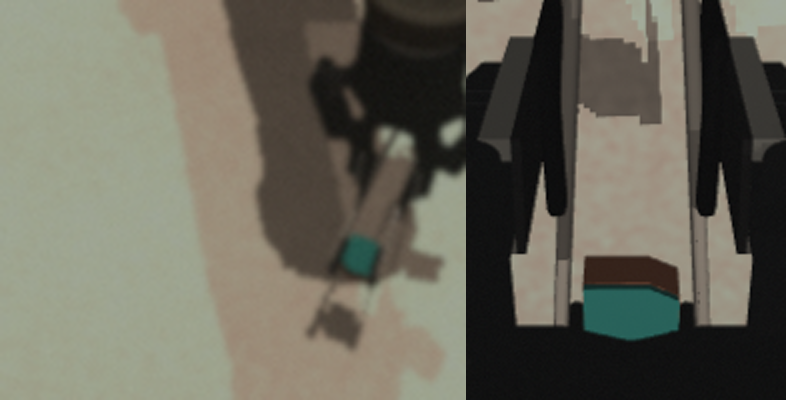

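```bash
python3 - <<'E'
from h import *
m,T=camT('top');f=lambda x,y,z:(onz(m,T,np.array([x,y])/5+[360,165],z)[0]*1000).round(1)
l,r=f(98,60,.012),f(433,72,.012);print('lip',l,r,(l+r)/2)
bl,br=f(84,402,.052),f(452,400,.052);print('rear rim',bl,br,(bl+br)/2)
print('handle',f(262,627,.05),f(265,420,.05), f(260,575,.05))
for a in [l-r,bl-br]: print(np.degrees(np.arctan2(-a[0],a[1])))
c=((l+r)/2-(bl+br)/2);print(c,np.degrees(np.arctan2(c[1],c[0])))
im=cv2.imread('pics/w1.png');o=np.load('w1o.npy',allow_pickle=True).item();mw,Tw=camT('wrist',o)
print('w1 lip corner',onz(mw,Tw,(92,322),.012), 'rear corner rim',onz(mw,Tw,(120,150),.052),onz(mw,Tw,(95,142),.052))
E
```

```text
lip [ 722.7 -192.3   12. ] [ 712.7 -391.7   12. ] [ 717.7 -292.    12. ]
rear rim [ 515.8 -174.6   52. ] [ 514.2 -385.9   52. ] [ 515.   -280.25   52.  ]
handle [ 385.7 -273.7   50. ] [ 504.2 -278.6   50. ] [ 415.3 -273.4   50. ]
-2.871003892307286
-0.4338452208580947
[202.7  -11.75 -40.  ] -3.3175770261177133
w1 lip corner [[ 0.72020607 -0.18821542  0.012     ]] rear corner rim [[ 0.52498143 -0.1563575   0.052     ]] [[ 0.5235187  -0.17620886  0.052     ]]
```

```bash
python3 - <<'E'
import cv2
im=cv2.imread('pics/s7.png');cv2.imwrite('pics/s7p.png',cv2.resize(im[160:300,150:290],(600,600),interpolation=2))
E
```

```text
(no output)
```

View pics/s7p.png

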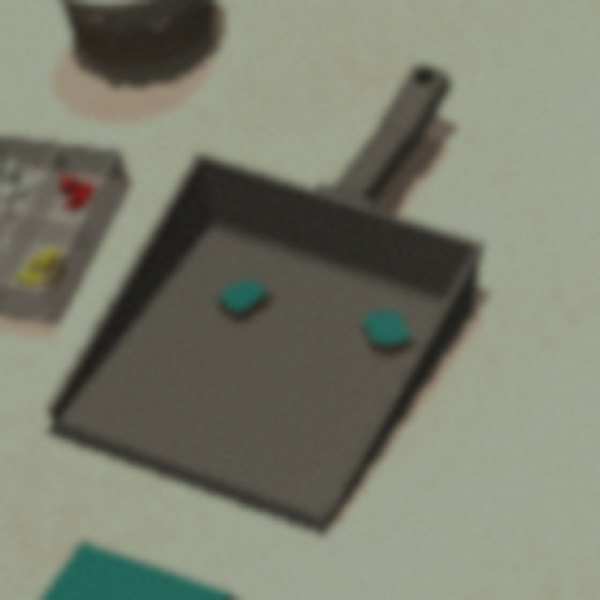

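```bash
python3 - <<'E'
from h import *
plan([.60,.02,.13],17);plan([.672,-.2446,.13],-51)
E
```

```text
shift cm [ -3.06  -6.11 -23.24] cur jaw yaw 86.99 turn options 69.99 -110.01 q6 27.9 q1 24.8
shift cm [ -3.05 -14.69 -49.28] cur jaw yaw 86.99 turn options 137.99 -42.01 q6 27.9 q1 24.8
```

>>> {"fn": "play_rows", "kwargs": {
  "rows": [
    [[-0.5,-0.3,-1],3,2.8],
    [[-1,-0.8,-3],9,2.8],
    [[-1.5,-1.3,-5],15,2.8],
    [[-2,-1.8,-7],21,2.8],
    [[-2.5,-2.4,-9],27,2.8],
    [[-3,-2.9,-11],33,2.8],
    [[-3,-3.4,-13],39,2.8],
    [[-3,-4,-15],45,2.8],
    [[-3,-4.5,-17],51,2.8],
    [[-3,-5,-19],57,2.8],
    [[-3,-5.5,-21],63,2.8],
    [[-3,-6.1,-23.2],70,2.8]
  ]
}}

```text
time: 8.75
ee_pos: [0.5999, 0.0197, 0.1292]
tcp_rot: [162.1, 89.9, 178.8]
wrist_force: [-0.2, 1.1, -0.3]
opening: 0.034
```

```bash
python3 - <<'E'
from h import *
plan([.672,-.2446,.13],-51)
E
```

```text
shift cm [ -0.09 -27.39  -0.7 ] cur jaw yaw 16.72 turn options 67.72 -112.28 q6 75.2 q1 1.9
```

>>> {"fn": "play_rows", "kwargs": {
  "rows": [
    [[0,-2.5,0],6,2.8],
    [[0,-5,-0.1],12,2.8],
    [[0,-7.5,-0.2],18,2.8],
    [[0,-10,-0.2],24,2.8],
    [[0,-12.5,-0.3],30,2.8],
    [[0,-15,-0.4],36,2.8],
    [[0,-17.5,-0.4],42,2.8],
    [[0,-20,-0.5],48,2.8],
    [[0,-22.5,-0.6],54,2.8],
    [[0,-25,-0.6],60,2.8],
    [[0,-26.7,-0.7],65,2.8],
    [[0,-27.4,-0.7],67.7,2.8]
  ]
}}

```text
time: 9.75
ee_pos: [0.6734, -0.246, 0.1283]
tcp_rot: [-137.6, 89.9, 171.3]
wrist_force: [0.7, -0.4, -0.5]
opening: 0.0345
```

>>> {"fn": "play_rows", "kwargs": {
  "rows": [
    [[0,0,0],0,2.8],
    [[0,0,0],0,2.8],
    [[0,0,0],0,2.8]
  ]
}}

```text
time: 10.0
ee_pos: [0.6734, -0.2428, 0.1296]
tcp_rot: [-157.0, 89.9, 152.4]
wrist_force: [-0.2, 0.2, -0.0]
opening: 0.0348
```

```bash
python3 snap.py wrist w8;python3 snap.py scene s8;python3 snap.py top t8; python3 - <<'E'
from h import *
plan([.672,-.2446,.022],-51)
im=cv2.imread('pics/s8.png');w=cv2.imread('pics/t8.png');cv2.imwrite('pics/s8z.png',np.hstack([cv2.resize(im[150:310,150:290],(440,500),interpolation=2),cv2.resize(w[150:300,360:460],(340,500),interpolation=2)]))
E
```

```text
10.0 [ 0.6734 -0.2428  0.1296] [-157.     89.93  152.42] 0.0348 [-0.2  0.2 -0. ]
10.05 [ 0.6735 -0.2427  0.13  ] [-160.36   89.96  149.05] 0.0342 [-0.3 -0.3 -0.9]
10.1 [ 0.6736 -0.2426  0.1302] [-168.75   89.98  140.66] 0.0345 [ 0.8 -0.5 -1.3]
shift cm [10.84 -0.25  0.04] cur jaw yaw -50.6 turn options 0.4 -179.6 q6 120.8 q1 -19.8
```

View pics/s8z.png

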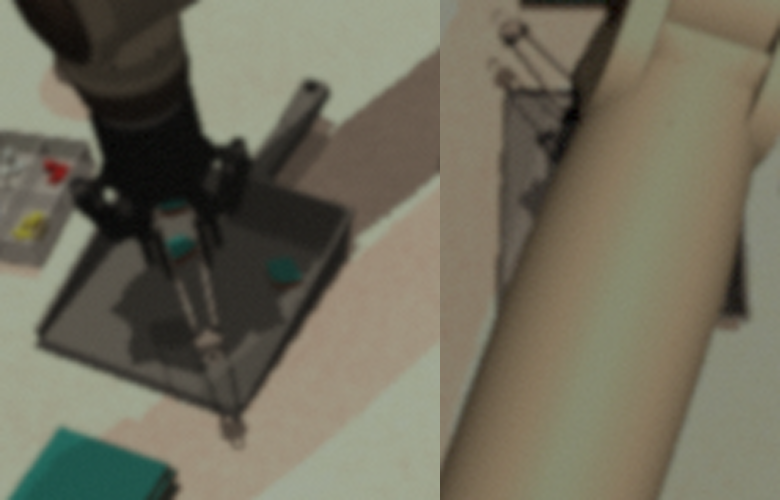

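View pics/w8.png

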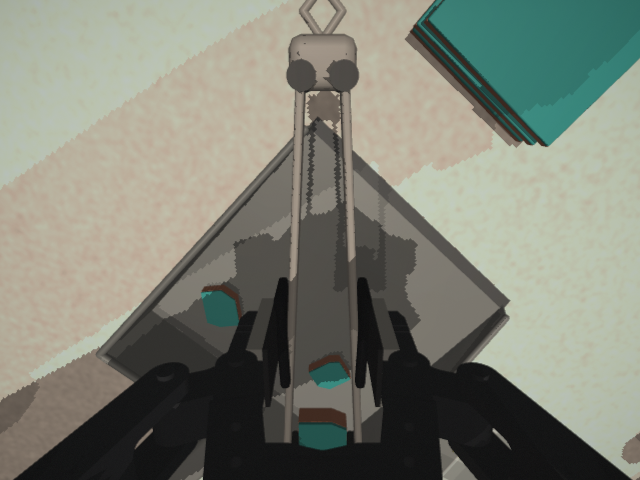

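```bash
python3 - <<'E'
from h import *
o=np.load('w8o.npy',allow_pickle=True).item();m,T=camT('wrist',o)
print('lip/left corner',onz(m,T,(318,120),.012),'left rear',onz(m,T,(100,354),.052),'right lip',onz(m,T,(508,302),.012),'chip b',onz(m,T,(328,374),.013),'chip a',onz(m,T,(222,308),.013))
P=cloud(m,T,np.load('w8.npy'));print(P[70:80,300].mean(0),P[50,322])
print('hinge tail over',o['ee_pos']+rpy(o['tcp_rot'])[:,1]*.105, o['ee_pos']+rpy(o['tcp_rot'])[:,1]*.14)
E
```

```text
lip/left corner [[ 0.72865818 -0.19544562  0.012     ]] left rear [[ 0.52440051 -0.17735441  0.052     ]] right lip [[ 0.71778071 -0.38585851  0.012     ]] chip b [[ 0.58456162 -0.32326042  0.013     ]] chip a [[ 0.57975937 -0.22506665  0.013     ]]
[ 0.74063461 -0.18053344  0.14493205] [ 0.75000052 -0.18141864  0.1453514 ]
hinge tail over [ 0.75449998 -0.17615413  0.12959465] [ 0.78153896 -0.15393042  0.12957801]
```

>>> {"fn": "play_rows", "kwargs": {
  "rows": [
    [[1,0,0],0,2.8],
    [[2.5,-0.1,0],0,2.8],
    [[4,-0.2,0],0,2.8],
    [[5.5,-0.2,0],0,2.8],
    [[7,-0.2,0],0,2.8],
    [[8.5,-0.2,0],0,2.8],
    [[9.7,-0.2,0],0,2.8],
    [[10.4,-0.2,0],0,2.8],
    [[10.6,-0.2,0],0,2.8],
    [[10.6,-0.2,0],0,2.8],
    [[10.6,-0.2,0],0,2.8]
  ]
}}

```text
time: 11.07
ee_pos: [0.6725, -0.2449, 0.0251]
tcp_rot: [32.8, 89.9, -17.9]
wrist_force: [-0.3, -0.6, -0.2]
opening: 0.0344
```

```bash
python3 snap.py wrist w9;python3 snap.py scene s9; python3 - <<'E'
from h import *
im=cv2.imread('pics/s9.png');w=cv2.imread('pics/w9.png');cv2.imwrite('pics/s9z.png',np.hstack([cv2.resize(im[160:300,150:290],(500,500),interpolation=2),cv2.resize(w[280:480,260:380],(300,500),interpolation=2)]))
E
```

```text
11.0667 [ 0.6725 -0.2449  0.0251] [ 32.78  89.94 -17.92] 0.0344 [-0.3 -0.6 -0.2]
11.1167 [ 0.6727 -0.245   0.0254] [ 30.42  89.91 -20.28] 0.0346 [ 0.3  0.1 -0.9]
```

View pics/s9z.png

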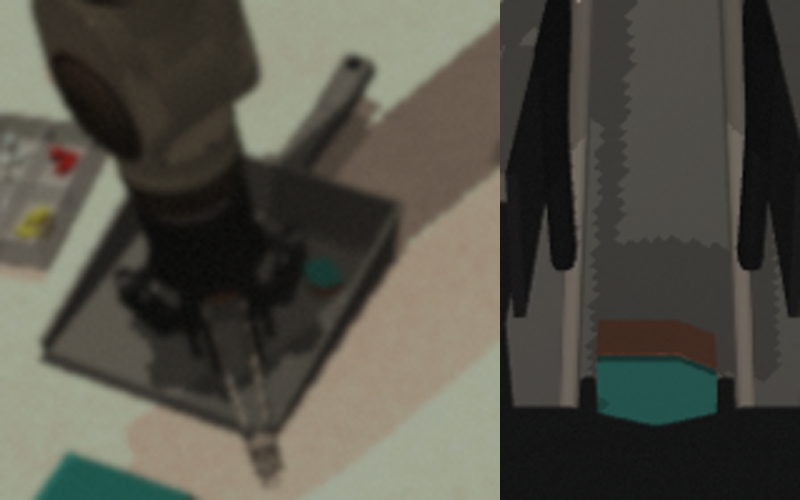

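>>> {"fn": "play_rows", "kwargs": {
  "rows": [
    [[0.1,0,0],0,3.4],
    [[0.2,0,0],0,3.7],
    [[0.2,0,0],0,4.0],
    [[0.2,0,0],0,4.3],
    [[0.2,0,0],0,4.6],
    [[0.2,0,0],0,4.7],
    [[0.2,0,0],0,4.7],
    [[0.2,0,0],0,4.7]
  ],
  "squeeze": 20
}}

```text
time: 11.83
ee_pos: [0.6721, -0.2448, 0.0223]
tcp_rot: [158.0, 90.0, 107.3]
wrist_force: [1.1, 0.2, -1.1]
opening: 0.0472
```

```bash
python3 snap.py wrist w10
```

```text
11.8333 [ 0.6721 -0.2448  0.0223] [157.98  90.   107.27] 0.0472 [ 1.1  0.2 -1.1]
```

View pics/w10.png

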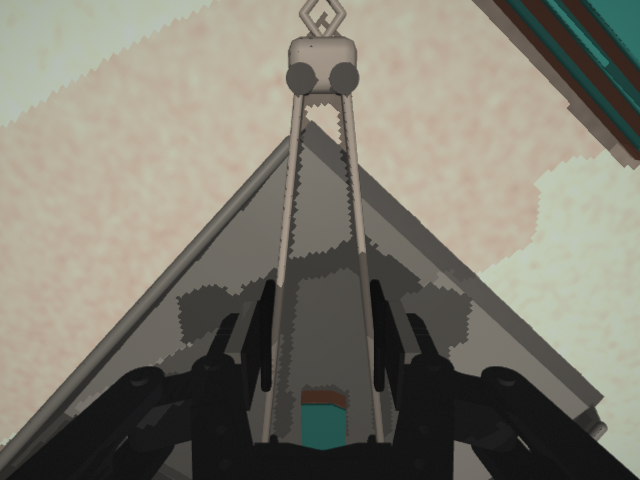

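>>> {"fn": "play_rows", "kwargs": {
  "rows": [
    [[-0.5,0,0],0,4.7],
    [[-1.5,0,0],0,4.7],
    [[-3,0,0],0,4.7],
    [[-5,0,0],0,4.7],
    [[-7,0,0],0,4.7],
    [[-9,0,0],0,4.7],
    [[-10,0,0],0,4.7],
    [[-10,0,0],0,4.7]
  ]
}}

```text
time: 12.55
ee_pos: [0.6733, -0.2453, 0.1262]
tcp_rot: [30.9, 89.7, -19.9]
wrist_force: [1.2, -0.1, -0.1]
opening: 0.0471
```

```bash
python3 snap.py wrist w11; python3 - <<'E'
from h import *
plan([.52,.04,.12],-51)
E
```

```text
12.55 [ 0.6733 -0.2453  0.1262] [ 30.86  89.7  -19.85] 0.0471 [ 1.2 -0.1 -0.1]
shift cm [  0.32   6.23 -31.74] cur jaw yaw -50.71 turn options 0.29 -179.71 q6 120.7 q1 -20.0
```

View pics/w11.png

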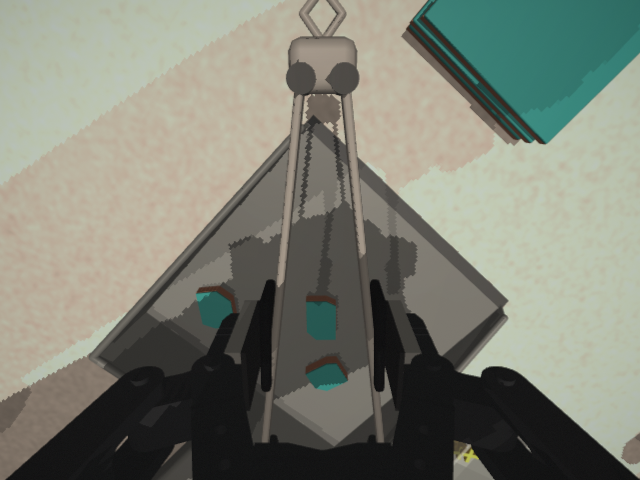

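>>> {"fn": "play_rows", "kwargs": {
  "rows": [
    [[0,0.3,-1.5],0,4.7],
    [[0,0.9,-4.5],0,4.7],
    [[0,1.5,-7.5],0,4.7],
    [[0,2.1,-11],0,4.7],
    [[0,2.8,-14.5],0,4.7],
    [[0,3.5,-18],0,4.7],
    [[0,4.2,-21.5],0,4.7],
    [[0,4.9,-25],0,4.7],
    [[0,5.5,-28],0,4.7],
    [[0,6,-30.5],0,4.7],
    [[0,6.2,-31.7],0,4.7],
    [[0,6.2,-31.7],0,4.7]
  ]
}}

```text
time: 13.6
ee_pos: [0.518, 0.0415, 0.1214]
tcp_rot: [-135.2, 89.9, 174.3]
wrist_force: [0.8, 0.2, -0.2]
opening: 0.0473
```

```bash
python3 - <<'E'
from h import *
plan([.52,.04,.005]);print(bot.get_obs()['ee_pos'])
E
```

```text
shift cm [11.64  0.07  0.25] cur jaw yaw -50.57 
[0.51798132 0.04145939 0.12140206]
```

>>> {"fn": "play_rows", "kwargs": {
  "rows": [
    [[2,0,0],0,4.7],
    [[4.5,0,0],0,4.7],
    [[7,0,0],0,4.7],
    [[9,0,0],0,4.7],
    [[10.4,0,0],0,4.7],
    [[11,0,0],0,4.7],
    [[11.2,0,0],0,4.7],
    [[11.4,0,0],0,4.7],
    [[11.5,0,0],0,4.7],
    [[11.5,0,0],0,4.7]
  ]
}}

```text
time: 14.43
ee_pos: [0.5199, 0.0396, 0.008]
tcp_rot: [51.2, 89.9, 0.5]
wrist_force: [-1.1, -0.1, -0.8]
opening: 0.0471
```

```bash
python3 - <<'E'
from h import *
o=bot.get_obs();print(o['ee_pos'],o['wrist_force'])
E
python3 snap.py wrist w12; python3 - <<'E'
from h import *
o=np.load('w12o.npy',allow_pickle=True).item();m,T=camT('wrist',o);P=cloud(m,T,np.load('w12.npy'))
for a in [(310,55),(335,55),(270,300),(377,300),(300,110)]: print(a,np.nanmedian(P[a[1]-3:a[1]+4,a[0]-3:a[0]+4,2]).round(4),P[a[1],a[0]])
E
```

```text
[0.51994794 0.03961129 0.00796372] [-1.14785509 -0.12463517 -0.82719845]
14.4333 [0.5199 0.0396 0.008 ] [51.24 89.93  0.52] 0.0471 [-1.1 -0.1 -0.8]
(310, 55) 0.0239 [0.59330524 0.10262641 0.02512831]
(335, 55) 0.0239 [0.59814584 0.09704481 0.02308609]
(270, 300) 0.0224 [0.52092037 0.0632463  0.02356291]
(377, 300) 0.0238 [0.54550668 0.03327452 0.0237114 ]
(300, 110) 0.0207 [0.57918974 0.09552639 0.02064795]
```

>>> {"fn": "play_rows", "kwargs": {
  "rows": [
    [[0.1,0,0],0,4.7],
    [[0.2,0,0],0,4.7],
    [[0.3,0,0],0,4.7],
    [[0.35,0,0],0,4.7],
    [[0.35,0,0],0,4.7]
  ]
}}

```text
time: 14.9
ee_pos: [0.5193, 0.0398, 0.0037]
tcp_rot: [-117.8, 90.0, -168.5]
wrist_force: [-0.5, -0.7, -0.0]
opening: 0.0471
```

>>> {"fn": "play_rows", "kwargs": {
  "rows": [
    [[0.1,0,0],0,4.7],
    [[0.15,0,0],0,4.8],
    [[0.2,0,0],0,5.0],
    [[0.2,0,0],0,5.3],
    [[0.2,0,0],0,6],
    [[0.2,0,0],0,7],
    [[0.2,0,0],0,8.5],
    [[0.2,0,0],0,8.5],
    [[0.2,0,0],0,8.5],
    [[0.2,0,0],0,8.5]
  ]
}}

```text
time: 15.73
ee_pos: [0.5194, 0.0398, 0.0017]
tcp_rot: [-129.6, 90.0, 179.7]
wrist_force: [0.3, 0.1, -0.9]
opening: 0.0849
```

>>> {"fn": "play_rows", "kwargs": {
  "rows": [
    [[-2,0,0],0,8.5],
    [[-4,0,0],0,8.5],
    [[-8,0,0],0,8.5],
    [[-12,0,0],0,8.5],
    [[-16,0,0],0,8.5],
    [[-18,0,0],0,8.5],
    [[-18,0,0],0,8.5]
  ]
}}

```text
time: 16.32
ee_pos: [0.5212, 0.0399, 0.1875]
tcp_rot: [55.0, 89.5, 4.3]
wrist_force: [1.2, 0.4, -0.3]
opening: 0.0844
```

```bash
python3 snap.py wrist w13; python3 - <<'E'
from h import *
plan([.40,-.27,.22],-93)
E
```

```text
16.3167 [0.5212 0.0399 0.1875] [55.   89.55  4.29] 0.0844 [ 1.2  0.4 -0.3]
shift cm [ -3.61 -28.94  16.36] cur jaw yaw -50.71 turn options 42.29 -137.71 q6 145.1 q1 4.4
```

View pics/w13.png

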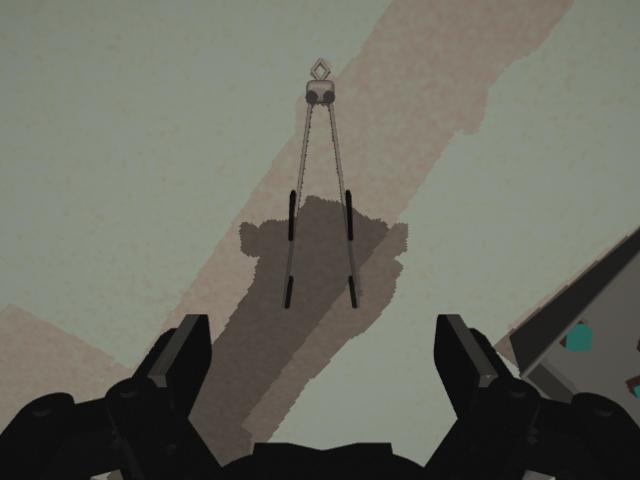

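```bash
python3 - <<'E'
from h import *
plan([.483,-.279,.19],-93)
E
```

```text
shift cm [ -0.57 -23.1   22.3 ] cur jaw yaw -50.71 turn options 42.29 -137.71 q6 145.1 q1 4.4
```

>>> {"fn": "play_rows", "kwargs": {
  "rows": [
    [[0,-2.5,2.5],6,8.5],
    [[0,-5,5],12,8.5],
    [[0,-7.5,7.3],18,8.5],
    [[0,-10,9.7],24,8.5],
    [[0,-12.5,12],30,8.5],
    [[0,-15,14.5],36,8.5],
    [[0,-17.5,17],42,8.5],
    [[0,-20,19.5],42.3,8.5],
    [[0,-22,21.5],42.3,8.5],
    [[0,-23.1,22.3],42.3,8.5],
    [[0,-23.1,22.3],42.3,8.5],
    [[0,-23.1,22.3],42.3,8.5]
  ]
}}

```text
time: 17.37
ee_pos: [0.4813, -0.279, 0.1807]
tcp_rot: [-127.4, 89.9, 139.5]
wrist_force: [0.1, -0.0, 0.2]
opening: 0.0849
```

```bash
python3 snap.py wrist w14;python3 snap.py scene s14
```

```text
17.3667 [ 0.4813 -0.279   0.1807] [-127.43   89.89  139.49] 0.0849 [ 0.1 -0.   0.2]
17.4167 [ 0.4816 -0.2783  0.181 ] [-130.14   89.92  136.85] 0.0848 [-0.2  0.8  0.1]
```

View pics/w14.png

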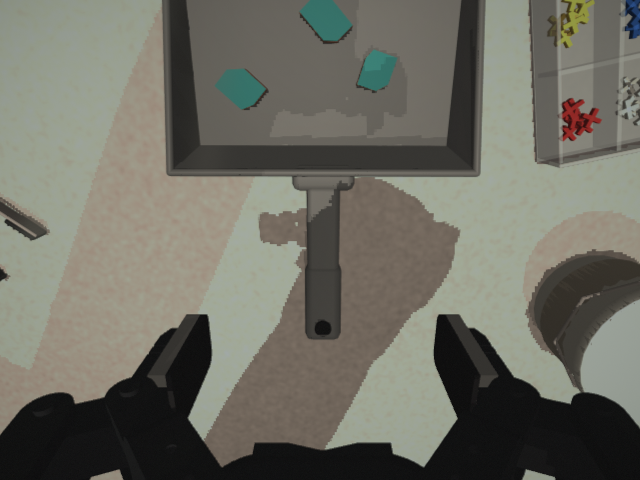

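View pics/s14.png

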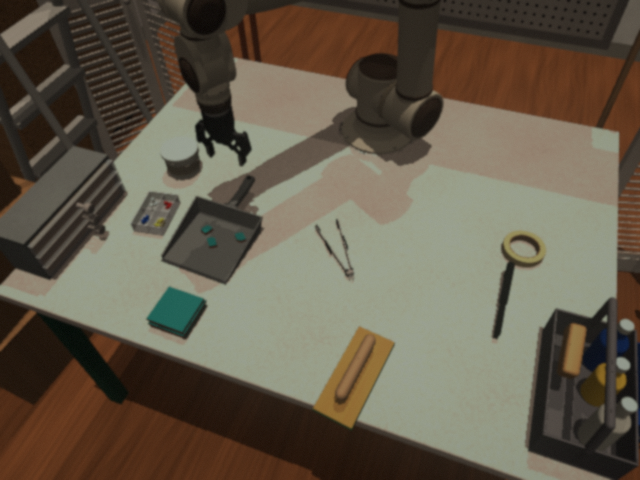

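```bash
python3 - <<'E'
from h import *
o=np.load('w14o.npy',allow_pickle=True).item();m,T=camT('wrist',o);P=cloud(m,T,np.load('w14.npy'))
for r in (195,210,230,250,264,280,320):
    print(r,onz(m,T,[(308 if r<268 else 305,r),(340,r)],.05)[:,:2].mean(0).round(4),'depth',np.nanmedian(P[r-2:r+3,315:333],axis=(0,1)).round(4), onz(m,T,[(308,r),(340,r)],.05)[:,1].round(4))
print('rear wall outer rim',onz(m,T,[(166,175),(480,175)],.052),'rear foot',onz(m,T,(322,268),.05))
m2,T2=camT('top');print('tub',onz(m2,T2,(497,291),.087))
# second view: top cam earlier
print('top handle',onz(m2,T2,np.array([[262,500],[262,430]])/5+[360,165],.05))
plan([.481,-.279,.10],-93)
E
```

```text
195 [ 0.5031 -0.2818] depth [ 0.5034 -0.2815  0.051 ] [-0.2705 -0.2931]
210 [ 0.4921 -0.2812] depth [ 0.4924 -0.2809  0.0511] [-0.2698 -0.2927]
230 [ 0.4771 -0.2805] depth [ 0.4774 -0.2804  0.0511] [-0.2688 -0.2921]
250 [ 0.4615 -0.2796] depth [ 0.462  -0.2793  0.0512] [-0.2678 -0.2915]
264 [ 0.4502 -0.279 ] depth [ 0.4508 -0.2787  0.0512] [-0.267  -0.2911]
280 [ 0.4371 -0.2772] depth [ 0.4381 -0.278   0.0522] [-0.2662 -0.2905]
320 [ 0.4024 -0.2754] depth [ 0.4072 -0.2764  0.0577] [-0.2639 -0.2892]
rear wall outer rim [[ 0.52345496 -0.17343623  0.052     ]
 [ 0.51183857 -0.3902093   0.052     ]] rear foot [[ 0.44706783 -0.27736937  0.05      ]]
tub [[ 0.38192987 -0.50201743  0.087     ]]
top handle [[ 0.45823118 -0.27567718  0.05      ]
 [ 0.49845597 -0.27676451  0.05      ]]
shift cm [ 8.13 -0.07  0.11] cur jaw yaw -92.96 turn options 0.04 -179.96 q6 153.0 q1 -30.0
```

```bash
python3 - <<'E'
from h import *
plan([.484,-.2808,.02],-93)
E
```

```text
shift cm [16.13  0.24  0.28] cur jaw yaw -92.96 turn options 0.04 -179.96 q6 153.0 q1 -30.0
```

>>> {"fn": "play_rows", "kwargs": {
  "rows": [
    [[3,0.2,0.2],0,8.5],
    [[6,0.2,0.2],0,8.5],
    [[9,0.2,0.2],0,8.5],
    [[12,0.2,0.2],0,8.5],
    [[14.5,0.2,0.2],0,8.5],
    [[16,0.2,0.2],0,8.5],
    [[16.1,0.2,0.2],0,8.5],
    [[16.1,0.2,0.2],0,8.5],
    [[16.1,0.2,0.2],0,8.5]
  ]
}}

```text
time: 18.22
ee_pos: [0.4846, -0.2808, 0.0222]
tcp_rot: [65.2, 89.9, -27.7]
wrist_force: [-0.2, -0.2, 0.6]
opening: 0.085
```

```bash
python3 snap.py wrist w15;python3 - <<'E'
from h import *
o=np.load('w15o.npy',allow_pickle=True).item();m,T=camT('wrist',o);
plan([.484,-.2808,.02],-93)
E
```

```text
18.2167 [ 0.4846 -0.2808  0.0222] [ 65.22  89.9  -27.73] 0.085 [-0.2 -0.2  0.6]
shift cm [ 0.25 -0.07 -0.03] cur jaw yaw -92.96 turn options 0.04 -179.96 q6 152.8 q1 -30.1
```

View pics/w15.png

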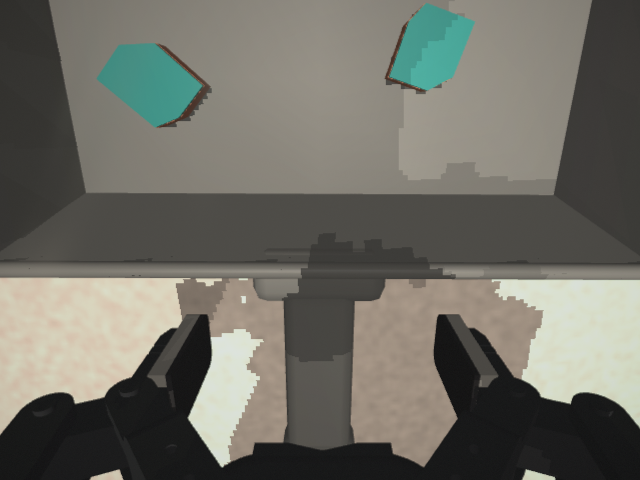

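>>> {"fn": "play_rows", "kwargs": {
  "rows": [
    [[0,0,0],0,6.5],
    [[0.1,0,0],0,5],
    [[0.1,0,0],0,3.6],
    [[0.1,0,0],0,3.0],
    [[0.1,0,0],0,2.7],
    [[0.1,0,0],0,2.4],
    [[0.1,0,0],0,2.1],
    [[0.1,0,0],0,1.8],
    [[0.1,0,0],0,1.5],
    [[0.1,0,0],0,1.5],
    [[0.1,0,0],0,1.5]
  ],
  "squeeze": 40
}}

```text
time: 19.18
ee_pos: [0.4837, -0.2811, 0.0199]
tcp_rot: [157.4, 90.0, 64.4]
wrist_force: [-0.6, 2.1, 5.9]
opening: 0.0233
```

>>> {"fn": "play_rows", "kwargs": {
  "rows": [
    [[0,0,0],0,1.0],
    [[0,0,0],0,1.0],
    [[0,0,0],0,1.0],
    [[0,0,0],0,1.0]
  ],
  "squeeze": 100
}}

```text
time: 19.52
ee_pos: [0.4837, -0.2811, 0.0201]
tcp_rot: [131.7, 90.0, 38.7]
wrist_force: [-2.3, 2.8, 5.6]
opening: 0.0224
```

```bash
python3 snap.py wrist w16; python3 -c "
from h import *
print(bot.get_obs()['wrist_force'],bot.get_obs()['torque'])"
```

```text
19.5167 [ 0.4837 -0.2811  0.0201] [131.69  89.99  38.68] 0.0224 [-2.3  2.8  5.6]
[-1.16518604  3.00834659  6.23383725] [0.61177712 0.26089864 0.11514586]
```

View pics/w16.png

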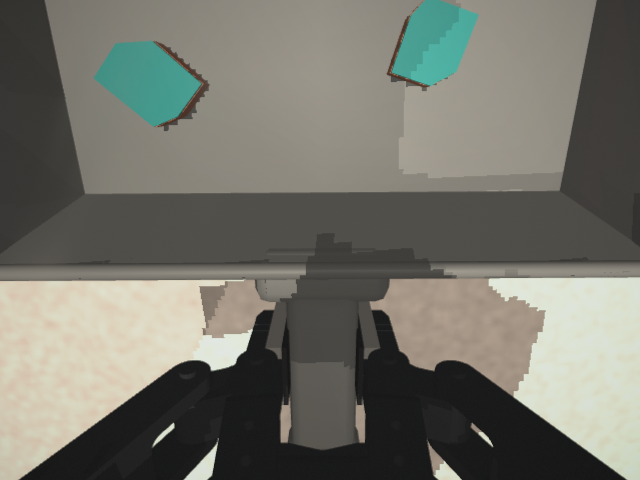

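>>> {"fn": "play_rows", "kwargs": {
  "rows": [
    [[-0.1,0,0],0,1.0],
    [[-0.3,0,0],0,1.0],
    [[-0.6,0,0],0,1.0],
    [[-1.0,0,0],0,1.0],
    [[-1.4,0,0],0,1.0],
    [[-1.7,0,0],0,1.0],
    [[-1.9,0,0],0,1.0],
    [[-2.0,0,0],0,1.0],
    [[-2.0,0,0],0,1.0],
    [[-2.0,0,0],0,1.0]
  ],
  "squeeze": 110
}}

```text
time: 20.4
ee_pos: [0.4837, -0.2812, 0.0398]
tcp_rot: [-58.7, 90.0, -151.7]
wrist_force: [0.4, 0.1, -1.7]
opening: 0.0226
```

```bash
cat > lev.py <<'E'
import sys
from h import *
n=sys.argv[1]
o=np.load(n+'o.npy',allow_pickle=True).item();m,T=camT('wrist',o);P=cloud(m,T,np.load(n+'.npy'))
im=cv2.imread(f'pics/{n}.png')
Q=P[5:185,215:385].reshape(-1,3);Q=Q[~np.isnan(Q).any(1)]
for _ in range(4):
    A=np.c_[Q[:,:2],np.ones(len(Q))];c=np.linalg.lstsq(A,Q[:,2],rcond=None)[0];r=Q[:,2]-A@c
    Q=Q[abs(r)<.003]
print('floor slope deg x,y',np.degrees(np.arctan(c[:2])).round(2),'z at pan centre',(c@[o['ee_pos'][0]+.14,o['ee_pos'][1]-.007,1]).round(4),len(Q),'rms',r.std().round(4))
E
python3 lev.py w16; python3 snap.py wrist w17; python3 lev.py w17
```

```text
floor slope deg x,y [ 0.31 -0.01] z at pan centre 0.0047 30481 rms 0.0007
20.4 [ 0.4837 -0.2812  0.0398] [ -58.71   90.   -151.72] 0.0226 [ 0.4  0.1 -1.7]
floor slope deg x,y [-0.04 -0.03] z at pan centre 0.0235 30489 rms 0.0007
```

View pics/w17.png

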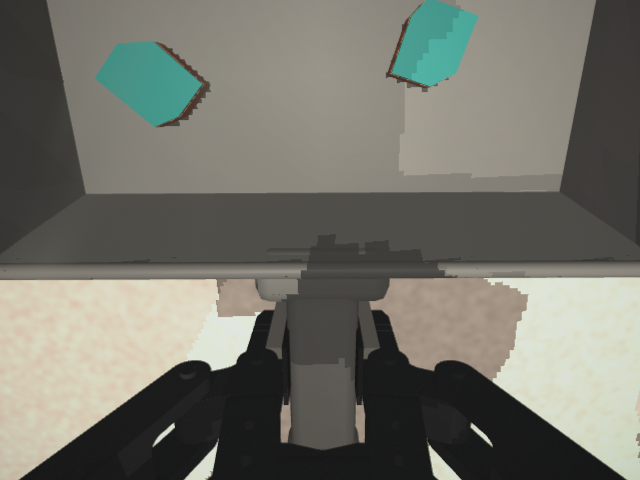

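>>> {"fn": "play_rows", "kwargs": {
  "rows": [
    [[-0.1,0,0],0,1.0],
    [[-0.3,0,0],0,1.0],
    [[-0.6,0,0],0,1.0],
    [[-1.0,0,0],0,1.0],
    [[-1.5,0,0],0,1.0],
    [[-2.0,0,0],0,1.0],
    [[-2.5,0,0],0,1.0],
    [[-3.0,0,0],0,1.0],
    [[-3.5,0,0],0,1.0],
    [[-4.0,0,0],0,1.0],
    [[-4.5,0,0],0,1.0],
    [[-5.0,0,0],0,1.0]
  ]
}}

```text
time: 21.45
ee_pos: [0.4837, -0.2812, 0.0903]
tcp_rot: [58.8, 90.0, -34.2]
wrist_force: [-0.2, 0.5, -2.1]
opening: 0.0227
```

>>> {"fn": "play_rows", "kwargs": {
  "rows": [
    [[-0.5,0,0],0,1.0],
    [[-1.0,0,0],0,1.0],
    [[-1.5,0,0],0,1.0],
    [[-2.0,0,0],0,1.0],
    [[-2.5,0,0],0,1.0],
    [[-3.0,0,0],0,1.0],
    [[-3.5,0,0],0,1.0],
    [[-4.0,0,0],0,1.0],
    [[-4.5,0,0],0,1.0],
    [[-4.9,0,0],0,1.0],
    [[-5.1,0,0],0,1.0],
    [[-5.2,0,0],0,1.0]
  ]
}}

```text
time: 22.45
ee_pos: [0.4838, -0.2813, 0.1422]
tcp_rot: [65.8, 90.0, -27.2]
wrist_force: [-0.3, -0.6, -2.1]
opening: 0.0228
```

>>> {"fn": "play_rows", "kwargs": {
  "rows": [
    [[0,0,0],0,1.0],
    [[0,0,0],0,1.0],
    [[0,0,0],0,1.0],
    [[0,0,0],0,1.0],
    [[0,0,0],0,1.0],
    [[0,0,0],0,1.0]
  ]
}}

```text
time: 22.95
ee_pos: [0.4836, -0.2812, 0.1417]
tcp_rot: [-113.9, 90.0, 153.1]
wrist_force: [-0.2, 0.1, -0.9]
opening: 0.0222
```

```bash
python3 snap.py wrist w18; python3 lev.py w18; python3 snap.py scene s18
```

```text
22.95 [ 0.4836 -0.2812  0.1417] [-113.87   89.99  153.13] 0.0222 [-0.2  0.1 -0.9]
floor slope deg x,y [-0.02 -0.02] z at pan centre 0.1254 30487 rms 0.0007
23.0 [ 0.4837 -0.2812  0.1417] [-115.63   89.99  151.36] 0.0224 [-0.2  0.9 -1.8]
```

View pics/s18.png

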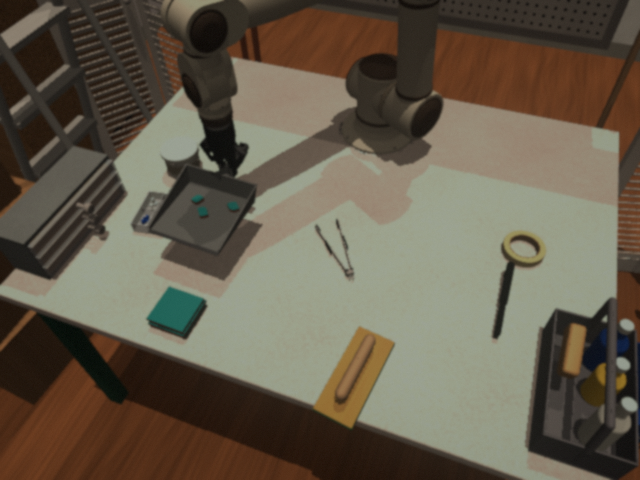

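View pics/w18.png

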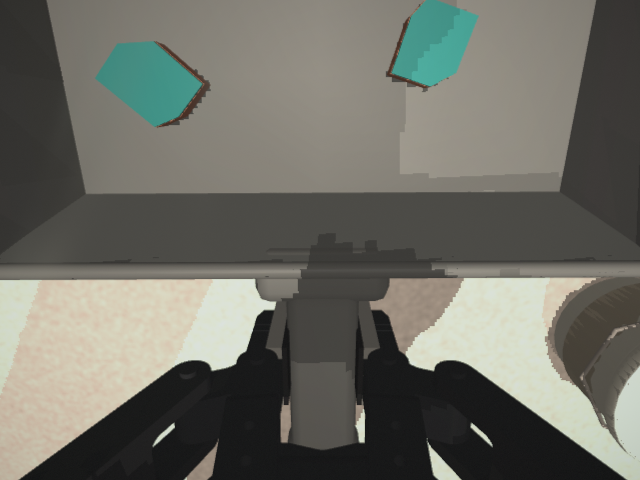

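The scene view shows the pan up and level with all three pieces in it, at about (203,205). The tongs lie on the bare counter near (335,248), and the other objects haven't moved. The wrist view is unchanged during the lift, so nothing slipped in the grip. I'm handing in now.

```bash
python3 -c "
from h import *
print(bot.job_done())"
```

```text
the job is handed in; nothing more can be done
None
```

The job is done and handed in at about 23 s of the 62 s allowed. I picked up the last piece with the tongs, dropped it about 12 mm into the dustpan beside the other two, and laid the tongs back on the bare counter. I then lifted the dustpan by its handle, gripping at 110 N.

**Last checks:**
- **Height:** the dustpan is held about 12 cm above the counter. The tool rose 122 mm and the floor point rose 121 mm.
- **Level and steady:** the measured floor slope is within about 0.05°. The wrist view did not change during the lift, so nothing slipped.
- **Pieces:** all three are visible in the dustpan.
- **Other objects:** the tongs lie open on the bare counter, and the tub, tape, brush and spacer box look undisturbed. I judged this by eye in the scene view and did not re-measure their positions.

**Disagreements:** the top and wrist cameras differed by about 4 mm on the handle's sideways position. I used the wrist camera, and the grasp centred well. The floor slope read 0.3° while the dustpan was still on the counter, so the level reading is good to about that. No check failed.

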